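# Seat the vial carrier plate on its locating pins

### The job

The vial carrier plate on the instrument deck is riding on top of the deck's two locating pins instead of sitting on them. Without gripping or lifting it, nudge it sideways with the fingers until both of its holes drop over the two pins and it lies flat on the deck, then take the hand away. Leave the bottle, the beaker and the loose vial where they stand.

Things in the scene. Friction and masses are not known exactly. Their poses are not given: they have to be found in the camera images.
- deck: White fixed slab on the bench, 300 (x) x 320 (y) x 20 mm high; origin at the centre of its underside, top at z = 20 mm. x points away from the robot, y left, z up. Two steel pins stand on its top at x = +20, y = +45 and -45 mm; nothing else sticks up from it.
- pin_left (a point): Foot of the left (+y) locating pin, on the deck's top face; axes as the deck's. Pin 10 mm in diameter for its lowest 4 mm, then tapering to a flat tip 5 mm across, 8 mm above the deck.
- pin_right (a point): Foot of the right (-y) locating pin, of the same shape, on the deck's top face.
- carrier: Loose grey anodised aluminium plate, 130 (x) x 150 (y) x 10 mm, about 0.4 kg; origin at the centre of its underside, axes roughly as the deck's. Ten amber vials are fixed in its near half (rows at x = -44 and -18 mm), standing 23 mm above its top. Slides when pushed at an edge with a few newtons. Seated: origin over the deck's, 20 mm above the bench, axes parallel.
- hole_left (a point): Centre, at the plate's underside, of its left hole (12 mm, right through; at x = +20, y = +45 mm on the carrier); belongs over pin_left. At the start the plate's near edge rests on the deck and its far part on the pins' tips, tilted about 4 degrees; it is 14 to 30 mm too near the robot, up to 28 mm to either side and up to 0.18 rad askew.
- hole_right (a point): Centre, at the plate's underside, of its right hole (12 mm, right through; at x = +20, y = -45 mm on the carrier); belongs over pin_right.
- bottle: Bystander: reagent bottle of glass with an orange cap, 70 mm wide, 150 mm high, standing on the bench left of the deck; origin at the centre of its foot.
- beaker: Bystander: empty glass beaker, 68 mm wide at the rim, 90 mm high, standing on the bench right of the deck; origin at the centre of its foot.
- vial: Bystander: loose amber vial with a white cap, 22 mm wide, 48 mm high, standing on the deck's top near its far right corner; origin at the centre of its foot.
Not all that is in view belongs to the job. What is shaped like the carrier but brown or red is not meant.

How it is judged (in metres and radians):
At the end, for the whole second after the job is handed in: Both holes of the carrier are over their pins (within 3 mm sideways), the plate lies flat on the deck (underside within 1.7 mm of the deck's top at its centre, tilt under 0.02 rad) and is at rest (horizontal distance between hole_left and pin_left below 0.003 m and horizontal distance between hole_right and pin_right below 0.003 m and z of carrier in the frame of deck below 0.0217 m and angle between carrier's own z axis and vertical below 0.02 rad and linear speed of carrier below 0.01 m/s); the robot touches nothing.
It fails at once if the carrier is lifted (its origin more than 13 mm above the deck's top) or tipped beyond 0.2 rad (z of carrier in the frame of deck above 0.033 m or angle between carrier's own z axis and vertical above 0.2 rad).
It fails at once if the bottle, the beaker or the loose vial is moved by more than 20 mm (distance of any of bottle, beaker, vial from where it was at the start of the episode above 0.02 m).
It also fails if it takes over 72 s, if anything falls off the work surface, if the arm or the gripper's body presses on something with over 40 N, if the wrist force passes 120 N, or if a joint passes its speed limit or range.

### The arm

A 6-joint arm with a two-finger parallel gripper is mounted at the origin on the work surface. World frame = base frame: x ahead of the robot, y to its left, z up, the work surface at z = 0. Lengths are in m, angles in degrees, forces in N, time in s.
With the tool pointing down it reaches from about 0.25 to 0.725 m from the base axis. Payload 9.7 kg.
Tool frame: the origin (TCP) lies midway between the tips of the shut fingers; the grasp point (between the pads) lies 19 mm behind it; z points along the fingers, y is the line along which they close (so a half turn about z gives the same grasp; the last joint's range is limited). The gripper opens to 85 mm and grips with 20 to 120 N. Pads are 22 mm wide; open, the fingers measure 114 mm over their backs; the gripper's body (76 mm by 85 mm) begins 54 mm behind the grasp point. The pads swing forward as they close: fully open they stand 13 mm farther back than shut.
Start: joints at [-64.687, 4.979, 10.078, 95.1, 0, 90], TCP at [0.235, -0.497, 0.21] pointing down, gripper open.
Joint ranges: [-179.16, 179.16], [-48.56, 103.87], [-65.8, 70.77], [-126.05, 130.52], [-82.76, 87.17], [-180, 180]. Speed limits (degrees/s): [127.2, 127.2, 147.25, 180, 180, 180].

### API

Orientations are given as [roll, pitch, yaw] about the fixed x, y, z axes, in that order (R = Rz(yaw) Ry(pitch) Rx(roll)).
In Python, from workcell import bot gives the robot as it stands.
- The arm moves only by the shell command python3 -m crank 'ROWS' [FORCE]. ROWS is JSON, a list of rows, each an object with "gripper": the finger opening in mm, from 0 to 85.4; "travel": the shift along the tool's x, y, z in mm, a list of three; "twist": the turn, a rotation vector about the tool's x, y, z in rad, a list of three. In form: [{"gripper": gripper, "travel": [tx, ty, tz], "twist": [rx, ry, rz]}, ...]. A call has 1 to 12 rows; each row shifts and turns the commanded pose from where the row before left it, along the tool's axes as they then stand; what a row does not reach is not made up. A row lasts 1/8 s, in which the tool goes at most 62.5 mm and 10.7 degrees, less where a joint would pass 70% of its speed; a pose out of reach is approached as far as the arm can. A call is refused whole if a number of a shift passes 62.5 or a number of a turn 0.188, either way. A call with a gripper value outside its range is refused whole. The fingers move at their own pace and stop on an object; FORCE is the grip in N (left out, the last holds). Time passes only in rows, so rows that do not move let the fingers close. It gives the time, the measured TCP pose, the force, the opening and the grip force at its end, in the units of the state.
- bot.get_obs(): the state, without advancing time (a new reading comes with each control period).
- bot.camera(name): name is "scene" or "top" or "wrist"; returns the picture (420x560x3 uint8, red, green, blue); there is no depth.
- bot.calibration(name): a dict with "vfov" (degrees; the focal length in pixels is half the picture's height over the tangent of half this angle, whatever the lens; pixels are square), "cx", "cy" (the principal point, pixels), "k1" (the pictures are not rectified: a ray, as slopes to the right and down, at radius r is drawn at 1 + k1 r^2 times it, then the intrinsics apply), "camera_from_world" (4x4, takes a point from world to camera coordinates). Camera axes: x right, y down, z forward; pixel columns grow to the right and rows downward; lengths in m; the calibration is good to about 2 mm. A picture is of the moment at which its call begins: read the wrist's pose just before it. calibration takes no time and is no camera call; for the wrist camera it gives the pose at the moment of the call.
- bot.job_done(): hands the job in; it is judged then, once.
The state is a dict: "time": time; "q": joint angles; "qd": joint speeds; "joint_efforts": joint torques, N m; "ee_pos": TCP position; "tcp_rot": TCP orientation; "wrist_force": force on the tool from outside, world axes, zero at the start; "torque": the same for the moment, N m; "opening": finger opening in m; "grasp_force": force on a finger pad.
Only numpy, scipy, OpenCV 4.12 (cv2) and the standard library are available. Lean on these libraries where they do the work, as an engineer would, in place of code of your own. Each camera call takes 0.05 s, during which the arm holds its last target. There are 200 camera calls.

## Working session

There is one attempt and no reset: what is moved stays moved. The work goes in short steps, Python scripts to look and compute and a shell command to move; the robot and the scene stay as the last step left them, time stands still between calls to the robot, and variables do not carry over. Pictures are saved under pics/ and viewed, at most 10 in all, crops included, and the job is handed in when it is done.

```bash
mkdir -p pics
python3 - <<'E'
from workcell import bot
import cv2
for n in("top","scene"):
    cv2.imwrite(f"pics/{n}0.png",bot.camera(n)[:,:,::-1]); c=bot.calibration(n); print(n,c)
o=bot.get_obs();print(o["time"],o["ee_pos"],o["tcp_rot"])
E
```

```text
top {'vfov': 45.20409445879255, 'cx': 268.9842650676572, 'cy': 222.77635205841503, 'k1': -0.05949036462289492, 'camera_from_world': array([[ 8.70210734e-04, -9.99617442e-01,  2.76444033e-02,
         3.97988328e-02],
       [-9.91005691e-01, -4.56134565e-03, -1.33741967e-01,
         5.30432051e-01],
       [ 1.33816899e-01, -2.72793773e-02, -9.90630543e-01,
         1.08929365e+00],
       [ 0.00000000e+00,  0.00000000e+00,  0.00000000e+00,
         1.00000000e+00]])}
scene {'vfov': 44.075980408940026, 'cx': 279.9185245803791, 'cy': 212.07691008469422, 'k1': -0.04423965213961038, 'camera_from_world': array([[ 0.5580227 ,  0.8296442 ,  0.01735442, -0.35017559],
       [ 0.67039822, -0.43839061, -0.5986484 , -0.28985484],
       [-0.48905715,  0.34569377, -0.8008239 ,  1.36954318],
       [ 0.        ,  0.        ,  0.        ,  1.        ]])}
0.1 [ 0.23504425 -0.49696108  0.20892029] [-1.79926644e+02 -1.45504754e-03  2.53122088e+01]
```

View pics/top0.png

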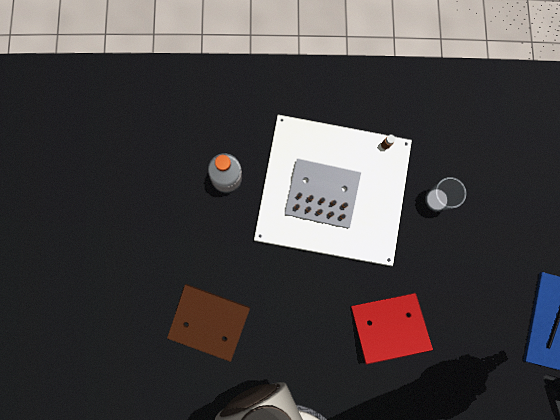

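View pics/scene0.png

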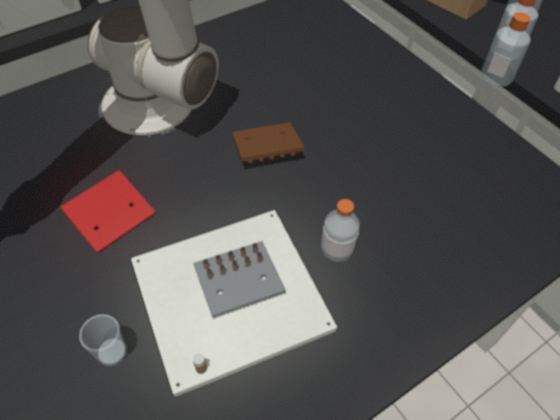

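The top picture shows three plates: grey at (323,193), brown at (208,323) and red at (392,328). The grey one on the white deck, with amber vials, is the carrier. The bottle is at (225,173), the beaker at (447,195) and the vial at (387,143). The crop below confirms the carrier.

```bash
cat > h.py <<'E'
import numpy as np, cv2
from workcell import bot
def ray(c,px):
    f=210/np.tan(np.radians(c["vfov"]/2)); px=np.atleast_2d(np.array(px,float))
    K=np.array([[f,0,c["cx"]],[0,f,c["cy"]],[0,0,1]])
    d=cv2.undistortPoints(px.reshape(-1,1,2),K,np.array([c["k1"],0,0,0.])).reshape(-1,2)
    T=c["camera_from_world"]; R=T[:3,:3]; o=-R.T@T[:3,3]
    return o,np.c_[d,np.ones(len(d))]@R
def onplane(c,px,n,p0):
    o,d=ray(c,px); n=np.array(n,float); return o+d*(((np.array(p0)-o)@n)/(d@n))[:,None]
def onz(c,px,z): return onplane(c,px,[0,0,1],[0,0,z])
def proj(c,P):
    P=np.atleast_2d(P); T=c["camera_from_world"]; q=P@T[:3,:3].T+T[:3,3]; s=q[:,:2]/q[:,2:]
    f=210/np.tan(np.radians(c["vfov"]/2)); s=s*(1+c["k1"]*(s**2).sum(1))[:,None]
    return s*f+[c["cx"],c["cy"]]
def quad(mask):
    cs,_=cv2.findContours(mask.astype(np.uint8),cv2.RETR_EXTERNAL,cv2.CHAIN_APPROX_NONE)
    k=max(cs,key=cv2.contourArea); pts=k[:,0,:].astype(float)
    box=cv2.approxPolyDP(cv2.convexHull(k),0.05*cv2.arcLength(k,True),True)[:,0,:].astype(float)
    L=[]
    for i in range(len(box)):
        a,b=box[i],box[(i+1)%len(box)]; u=(b-a)/np.linalg.norm(b-a); t=(pts-a)@u; d=(pts-a)@[-u[1],u[0]]
        m=(abs(d)<3)&(t>.1*np.linalg.norm(b-a))&(t<.9*np.linalg.norm(b-a))
        vx,vy,x,y=cv2.fitLine(pts[m].astype(np.float32),cv2.DIST_HUBER,0,.01,.01).ravel(); L.append(np.cross([x,y,1],[x+vx,y+vy,1]))
    out=[]
    for i in range(len(L)):
        p=np.cross(L[i-1],L[i]); out.append(p[:2]/p[2])
    return np.array(out)
E
python3 - <<'E'
from h import *
np.set_printoptions(precision=4,suppress=True)
im=cv2.imread("pics/top0.png"); c=bot.calibration("top")
hsv=cv2.cvtColor(im,cv2.COLOR_BGR2HSV)
r=im[100:280,240:425]; print(im[190,270],im[180,320],im[175,350],im[250,300])
cv2.imwrite("pics/crop0.png",cv2.resize(r,None,fx=3.2,fy=3.2,interpolation=cv2.INTER_CUBIC))
E
```

```text
[241 243 244] [174 167 165] [178 172 171] [4 5 2]
```

View pics/crop0.png

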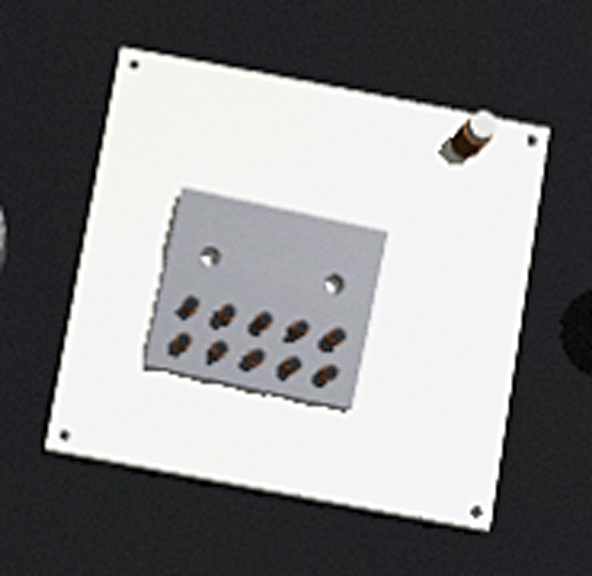

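The crop shows the carrier, a grey plate with ten vials, with holes at crop pixels (209,257) and (334,285). The deck's four screws and the loose vial at its far right corner are also visible.

Run:
```python
from h import *
np.set_printoptions(precision=4,suppress=True)
im=cv2.imread("pics/top0.png"); c=bot.calibration("top"); g=cv2.cvtColor(im,cv2.COLOR_BGR2GRAY)
m=np.zeros_like(g); m[105:275,245:420]=1
dq=quad(cv2.morphologyEx(((g>120)&(m>0)).astype(np.uint8),cv2.MORPH_CLOSE,np.ones((5,5))))
D=onz(c,dq,.02); print("deck",dq,D)
cc=D[:,:2].mean(0); print(cc,[np.linalg.norm(D[i]-D[i-1]) for i in range(4)])
m2=np.zeros_like(g); m2[150:235,275:370]=1
k=cv2.morphologyEx(((g>135)&(g<212)&(m2>0)).astype(np.uint8),cv2.MORPH_OPEN,np.ones((3,3)))
cq=quad(k); C=onz(c,cq,.034);print("car",cq,C,C.mean(0),[np.linalg.norm(C[i]-C[i-1]) for i in range(4)])
# hole guesses from crop
hp=np.array([[209,256],[333,285]])/3.2+[240,100]
H=onz(c,hp,.038);print("holes",H)
for n,px,z in(("bottle cap",[223,163],.15),("beaker rim",[451,193],.09),("vial cap",[390,139],.068)):print(n,onz(c,px,z))
```

```text
deck [[277.6014 114.2949]
 [411.0822 139.6431]
 [392.0924 265.2598]
 [253.8519 239.6848]] [[ 0.788   0.0209  0.02  ]
 [ 0.7306 -0.2923  0.02  ]
 [ 0.4368 -0.2373  0.02  ]
 [ 0.4939  0.0748  0.02  ]]
[ 0.6123 -0.1085] [np.float64(0.2990404595324255), np.float64(0.3184611063245871), np.float64(0.29884909400544685), np.float64(0.31730326231106765)]
car [[296.6189 158.2936]
 [360.1312 172.371 ]
 [348.943  226.7377]
 [285.6286 212.9381]] [[ 0.6789 -0.0216  0.034 ]
 [ 0.6473 -0.1665  0.034 ]
 [ 0.5223 -0.1381  0.034 ]
 [ 0.5529  0.004   0.034 ]] [ 0.6004 -0.0806  0.034 ] [np.float64(0.12857768272869555), np.float64(0.14830370360129777), np.float64(0.1281968495394517), np.float64(0.1453247850894211)]
holes [[ 0.6276 -0.0405  0.038 ]
 [ 0.6075 -0.1281  0.038 ]]
bottle cap [[0.6368 0.1379 0.15  ]]
beaker rim [[ 0.5901 -0.3534  0.09  ]]
vial cap [[ 0.7165 -0.2288  0.068 ]]
```

```bash
python3 -m crank '[{"gripper":85,"travel":[0,0,0],"twist":[0,0,-0.158]},{"gripper":85,"travel":[0,0,0],"twist":[0,0,-0.158]},{"gripper":85,"travel":[0,0,0],"twist":[0,0,-0.158]},{"gripper":85,"travel":[0,0,0],"twist":[0,0,-0.158]},{"gripper":85,"travel":[0,0,0],"twist":[0,0,-0.158]},{"gripper":85,"travel":[0,0,0],"twist":[0,0,-0.158]}]' && python3 -m crank '[{"gripper":85,"travel":[48,24,0],"twist":[0,0,0]},{"gripper":85,"travel":[48,24,0],"twist":[0,0,0]},{"gripper":85,"travel":[48,24,0],"twist":[0,0,0]},{"gripper":85,"travel":[48,24,0],"twist":[0,0,0]},{"gripper":85,"travel":[48,24,0],"twist":[0,0,0]},{"gripper":85,"travel":[48,24,0],"twist":[0,0,0]},{"gripper":85,"travel":[48,24,0],"twist":[0,0,0]},{"gripper":85,"travel":[48,24,0],"twist":[0,0,0]},{"gripper":85,"travel":[48,24,0],"twist":[0,0,0]},{"gripper":85,"travel":[48,23,0],"twist":[0,0,0]},{"gripper":85,"travel":[48,23,0],"twist":[0,0,0]},{"gripper":85,"travel":[48,23,0],"twist":[0,0,0]}]'
python3 - <<'E'
from h import *
cv2.imwrite("pics/w1.png",bot.camera("wrist")[:,:,::-1]);o=bot.get_obs();print(o["time"],o["ee_pos"],o["tcp_rot"],o["wrist_force"])
c=bot.calibration("wrist");T=c["camera_from_world"];np.save("w1.npy",T);print(c,-T[:3,:3].T@T[:3,3])
E
```

```text
time: 0.85
ee_pos: [0.2351, -0.497, 0.2092]
tcp_rot: [-180.0, -0.0, 79.9]
wrist_force: [0.1, -0.3, 0.7]
opening: 0.0849
grasp_force: 0.0
time: 2.35
ee_pos: [0.6199, 0.0197, 0.2092]
tcp_rot: [-180.0, 0.0, 79.6]
wrist_force: [0.9, -0.5, -0.2]
opening: 0.085
grasp_force: 0.0
2.4 [0.6223248  0.02434649 0.20739167] [-1.79925442e+02 -9.37886045e-02  7.98001108e+01] [-3.15385355  3.43524973 -2.97030435]
{'vfov': 60.23039969471145, 'cx': 278.6333700016811, 'cy': 203.26166604029765, 'k1': -0.06636552329518873, 'camera_from_world': array([[ 0.98418118, -0.17716009, -0.00130927, -0.60773154],
       [-0.16892378, -0.94060226,  0.29450321,  0.09085751],
       [-0.05340572, -0.28962335, -0.95564959,  0.41819819],
       [ 0.        ,  0.        ,  0.        ,  1.        ]])} [0.63580011 0.09891496 0.37209742]
```

View pics/w1.png

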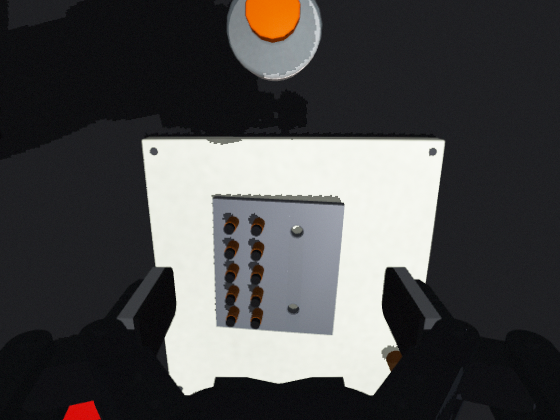

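The wrist view looks along the deck's left side. The carrier is the quad (213,196), (343,203), (334,334), (216,326), and its holes are at (297,230) and (293,308). The deck's left edge is at row ~139, and the bottle is clear at the top. I'll measure these precisely.

```bash
cat > meas.py <<'E'
from h import *
np.set_printoptions(precision=4,suppress=True)
E=np.array([.6123,-.1085]); th=np.radians(-10.4)
R=np.array([[np.cos(th),np.sin(th)],[-np.sin(th),np.cos(th)]])
def deck(P): return (np.atleast_2d(P)[:,:2]-E)@R.T*1000
E
python3 - <<'E'
from meas import *
c=bot.calibration("wrist"); c["camera_from_world"]=np.load("w1.npy")
im=cv2.imread("pics/w1.png"); g=cv2.cvtColor(im,cv2.COLOR_BGR2GRAY); print(im[250,300],im[300,320],im[170,280],im[200,280],im[203,280],im[206,280])
def edges(col,a,b,thr):
    s=g[a:b,col].astype(float); return s
print(g[134:146,200],g[134:146,400],g[190:215,240],g[190:215,320],g[270,325:350],g[270,205:225])
scr=onz(c,[[153.5,152],[432.5,152]],.02); print("screws",deck(scr))
le=onz(c,[[200,139.5],[400,139.5]],.02);print("deck left edge",deck(le))
p=proj(c,[[*(E+R.T@[x,y]),.02] for x,y in((.15,.16),(-.15,.16),(.15,-.16),(-.15,-.16))]);print("pred corners",p)
E
```

```text
[150 138 136] [148 137 131] [239 246 245] [45 43 41] [156 145 139] [153 145 139]
[ 15  16  44  87  91 197 233 242 241 241 241 240] [ 14  13  23  72  90 153 220 242 245 245 245 245] [240 240 240 229 115 115 103  66  41  63 116 134 133 132 131 132 134 134
 131 132 133 132 133 132 132] [244 245 243 243 233 115 114 116 116 117 108  72  41  58 115 156 157 156
 157 157 155 156 155 154 154] [145 146 146 145 144 147 145 147 148 147 147 146 146 165 241 241 242 242
 242 242 243 242 243 242 243] [237 236 236 234 235 235 235 235 235 189 121 122 123 123 125 124 123 126
 123 127]
screws [[-137.786   152.0785]
 [ 137.3434  153.2926]]
deck left edge [[-90.9423 164.1941]
 [103.5455 165.166 ]]
pred corners [[445.823  145.3885]
 [140.5245 144.0093]
 [407.7567 399.7296]
 [170.5741 399.4203]]
```

```bash
cat > wm.py <<'E'
import sys
from meas import *
n=sys.argv[1]
c=bot.calibration("wrist"); im=bot.camera("wrist")[:,:,::-1].copy(); cv2.imwrite(f"pics/{n}.png",im)
o=bot.get_obs();print(o["time"],o["ee_pos"],o["tcp_rot"],"F",o["wrist_force"],"tcp deck",deck(o["ee_pos"]))
E
cat > l.py <<'E'
from wm import *
g=cv2.cvtColor(im,cv2.COLOR_BGR2GRAY)
m=(g>122)&(g<205); m[:190]=0;m[345:]=0;m[:,:200]=0;m[:,355:]=0
k=cv2.morphologyEx(m.astype(np.uint8),cv2.MORPH_OPEN,np.ones((3,3))); k=cv2.morphologyEx(k,cv2.MORPH_CLOSE,np.ones((25,25)))
q=quad(k); print("q",q)
# top face plane: near edge top z=.030, rises 4deg along carrier x
t=np.radians(4); nx=[-np.sin(t)*np.cos(th),-np.sin(t)*np.sin(th),np.cos(t)]
near=np.array([.5376,-.067,.030]); P=onplane(c,q,nx,near); print("car deck",deck(P),deck(P).mean(0),P[:,2],[np.linalg.norm(P[i]-P[i-1]) for i in range(4)])
def row(col,a,b,thr):
    s=g[a:b,col].astype(float); i=np.argmax(s>thr); return a+i-1+(thr-s[i-1])/(s[i]-s[i-1])
pe=[[x,row(x,130,160,160)] for x in(180,260,340,410)]; print("deck left edge",deck(onz(c,pe,.02)))
h=cv2.cvtColor(im,cv2.COLOR_BGR2HSV)
E
python3 l.py w2
```

```text
2.45 [0.6208 0.022  0.2074] [-179.8682   -0.0217   79.8567] F [ 0.073   0.3911 -0.543 ] tcp deck [[-15.173  129.9277]]
q [[227.5126 205.7727]
 [342.1798 211.6839]
 [330.0946 342.6026]
 [235.3064 318.3322]]
car deck [[-64.9723 100.3768]
 [ 47.3549  97.2626]
 [ 43.1282 -55.7593]
 [-61.6868 -29.572 ]] [-9.044 28.077] [0.0311 0.039  0.0387 0.0313] [np.float64(0.12999052618254966), np.float64(0.1126445034042859), np.float64(0.15308056190573527), np.float64(0.10828518549247076)]
deck left edge [[-110.8454  159.7265]
 [ -32.7146  159.5182]
 [  45.057   159.5711]
 [ 114.0302  159.5678]]
```

View pics/w2.png

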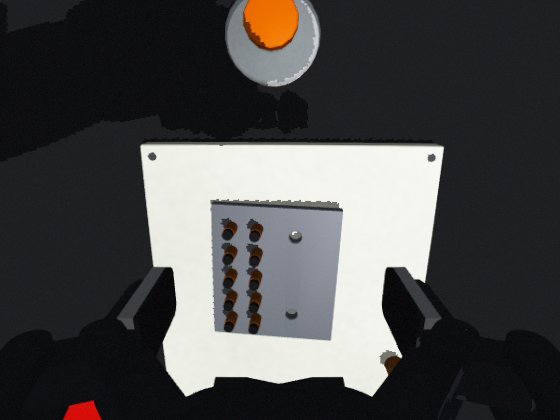

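The deck frame agrees with the wrist view to 0.5 mm. From the view, the carrier's left corners are at (211,203) and (342,210). In the deck frame the carrier sits at about x −19 mm, y +24 mm, yaw −1.6°. I'll push −y first with both open fingers on the left edge, which also squares it, and then push +x.

```bash
python3 -m crank '[{"gripper":85,"travel":[0,-3,45],"twist":[0,0,0.004]},{"gripper":85,"travel":[0,0,45],"twist":[0,0,0]},{"gripper":85,"travel":[0,0,45],"twist":[0,0,0]},{"gripper":85,"travel":[0,0,40],"twist":[0,0,0]},{"gripper":85,"travel":[0,0,12],"twist":[0,0,0]},{"gripper":85,"travel":[0,0,8],"twist":[0,0,0]},{"gripper":85,"travel":[0,0,0],"twist":[0,0,0]}]' && python3 -m crank '[{"gripper":85,"travel":[-6,0,0],"twist":[0,0,0]},{"gripper":85,"travel":[-6,0,0],"twist":[0,0,0]},{"gripper":85,"travel":[-3,0,0],"twist":[0,0,0]},{"gripper":85,"travel":[-3,0,0],"twist":[0,0,0]},{"gripper":85,"travel":[0,0,0],"twist":[0,0,0]}]'; python3 wm.py w3
```

```text
time: 3.32
ee_pos: [0.6168, 0.0186, 0.0156]
tcp_rot: [179.9, -0.0, 79.4]
wrist_force: [-0.2, 0.2, 0.3]
opening: 0.0851
grasp_force: 0.0
time: 3.95
ee_pos: [0.6129, 0.0007, 0.0146]
tcp_rot: [180.0, -0.0, 79.4]
wrist_force: [-0.2, -0.4, -0.3]
opening: 0.0847
grasp_force: 0.0
4.0 [0.6129 0.0009 0.0146] [-179.9998   -0.0012   79.3882] F [ 0.5059 -0.1436  0.3333] tcp deck [[-19.1325 107.6681]]
```

View pics/w3.png

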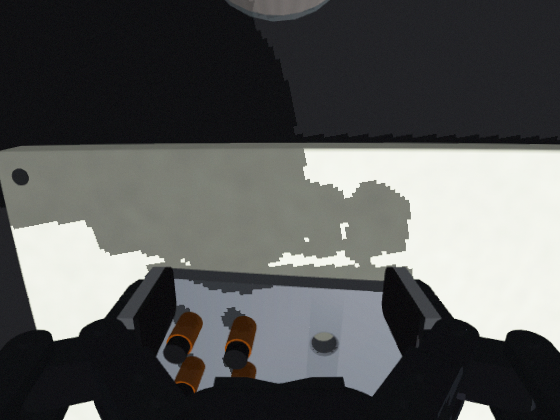

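The fingertips, at (160,270) and (400,270), are level with the plate's left edge at rows 268–285. There is no contact force yet. I'll back off, go 4 mm lower for a better overlap, then push.

```bash
python3 -m crank '[{"gripper":85,"travel":[10,0,0],"twist":[0,0,0]},{"gripper":85,"travel":[0,0,4],"twist":[0,0,-0.003]},{"gripper":85,"travel":[0,0,0],"twist":[0,0,0]}]' && python3 -m crank '[{"gripper":85,"travel":[-5,0,0],"twist":[0,0,0]},{"gripper":85,"travel":[-5,0,0],"twist":[0,0,0]},{"gripper":85,"travel":[-3,0,0],"twist":[0,0,0]},{"gripper":85,"travel":[-3,0,0],"twist":[0,0,0]}]' && python3 -m crank '[{"gripper":85,"travel":[-2,0,0],"twist":[0,0,0]},{"gripper":85,"travel":[-2,0,0],"twist":[0,0,0]}]'
```

```text
time: 4.38
ee_pos: [0.6145, 0.0111, 0.01]
tcp_rot: [-179.9, 0.0, 79.6]
wrist_force: [0.5, 1.0, -0.2]
opening: 0.0851
grasp_force: 0.0
time: 4.88
ee_pos: [0.6119, -0.0053, 0.0107]
tcp_rot: [180.0, -0.0, 79.6]
wrist_force: [0.6, -0.3, 0.1]
opening: 0.085
grasp_force: 0.0
time: 5.12
ee_pos: [0.6111, -0.009, 0.0106]
tcp_rot: [180.0, -0.0, 79.6]
wrist_force: [0.7, 0.7, -0.2]
opening: 0.0853
grasp_force: 0.0
```

```bash
python3 wm.py w4
python3 - <<'E'
from h import *
a=bot.camera("top")[:,:,::-1]; cv2.imwrite("pics/t4.png",a)
b=bot.camera("scene")[:,:,::-1]
s=cv2.resize(b[215:335,150:350],None,fx=2.5,fy=2.5,interpolation=cv2.INTER_CUBIC)
w=cv2.imread("pics/w4.png")[200:400,100:460]; w=cv2.resize(w,(500,278))
cv2.imwrite("pics/m4.png",np.vstack([s,w]))
E
```

```text
5.175 [ 0.6111 -0.0092  0.0106] [179.9972   0.0033  79.5671] F [ 0.4297 -0.4091 -0.3868] tcp deck [[-19.0943  97.4749]]
```

View pics/m4.png

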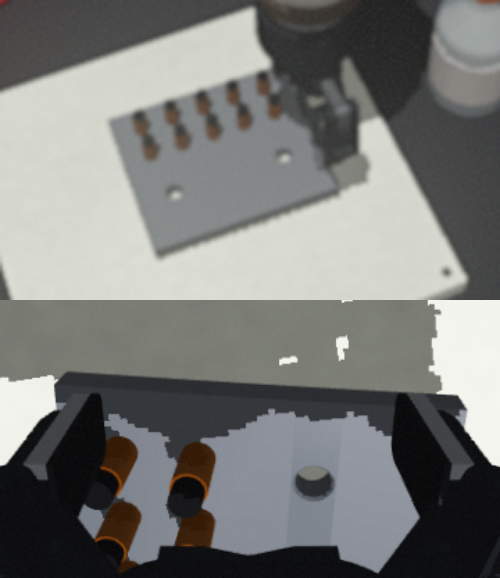

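The fingers seem to be above the plate edge, not beside it. I'll work out the real tip height from the wrist view, using the plane of the pads at ±42.5 mm.

Run:
```python
from meas import *
c=bot.calibration("wrist"); o=bot.get_obs(); p=o["ee_pos"]
ty=np.array([np.cos(th),np.sin(th),0]); tx=np.array([-np.sin(th),np.cos(th),0])
for s,pts in((-1,[[171,268],[132,322]]),(1,[[388,268],[428,322]])):
    for off in (.0425,.057):
        P=onplane(c,pts,ty,p+s*off*ty); print(s,off,"tool x",(P-p)@tx,"z",P[:,2])
```

```text
-1 0.0425 tool x [0.0099 0.013 ] z [0.0478 0.0874]
-1 0.057 tool x [-0.0127 -0.0086] z [0.0043 0.0573]
1 0.0425 tool x [0.0104 0.0135] z [0.0488 0.0883]
1 0.057 tool x [-0.012  -0.0077] z [0.0058 0.0587]
```

Run:
```python
from meas import *
c=bot.calibration("wrist")
for z in(.031,.038): print("edge",z,deck(onz(c,[[147,252],[435,268]],z)))
ct=bot.calibration("top"); im=cv2.imread("pics/t4.png"); g=cv2.cvtColor(im,cv2.COLOR_BGR2GRAY)
im0=cv2.imread("pics/top0.png")
r=(slice(140,240),slice(265,380))
cv2.imwrite("pics/t4c.png",np.hstack([cv2.resize(a[r],None,fx=3.4,fy=3.4,interpolation=cv2.INTER_CUBIC) for a in(im0,im)]))
```

```text
edge 0.031 [[-77.1612 106.6646]
 [ 50.8257  98.6243]]
edge 0.038 [[-74.3481 109.9218]
 [ 47.4239 102.2719]]
```

View pics/t4c.png

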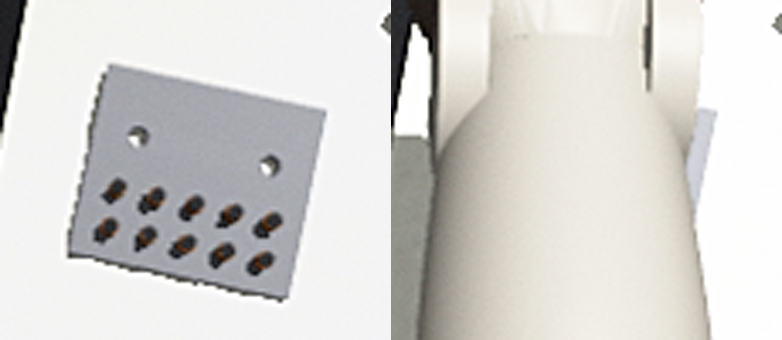

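The plate hasn't moved: its edge is still at about y 102 and its far-right corner is where it was. So the fully open tips pass above it. I'll back off, use a 40 mm opening so the tips reach further down, and find the deck by touch.

```bash
python3 -m crank '[{"gripper":85,"travel":[0,0,-30],"twist":[0,0,0]},{"gripper":85,"travel":[33,0,0],"twist":[0,0,0]},{"gripper":40,"travel":[0,0,0],"twist":[0,0,0]},{"gripper":40,"travel":[0,0,0],"twist":[0,0,0]},{"gripper":40,"travel":[0,0,0],"twist":[0,0,0]},{"gripper":40,"travel":[0,0,0],"twist":[0,0,0]}]' 20; python3 -m crank '[{"gripper":40,"travel":[0,0,8],"twist":[0,0,0]},{"gripper":40,"travel":[0,0,7],"twist":[0,0,0]},{"gripper":40,"travel":[0,0,0],"twist":[0,0,0]}]'; python3 wm.py w5
```

```text
time: 6.02
ee_pos: [0.617, 0.023, 0.0404]
tcp_rot: [-180.0, 0.0, 79.5]
wrist_force: [0.6, -0.1, -0.2]
opening: 0.0399
grasp_force: 0.0
time: 6.4
ee_pos: [0.6165, 0.0235, 0.0245]
tcp_rot: [-179.9, 0.0, 79.6]
wrist_force: [-0.8, -0.3, 0.1]
opening: 0.0397
grasp_force: 0.0
6.45 [0.6168 0.0235 0.025 ] [-179.9444    0.0115   79.5721] F [ 0.3567 -0.1316 -0.0532] tcp deck [[-19.4597 130.6823]]
```

View pics/w5.png

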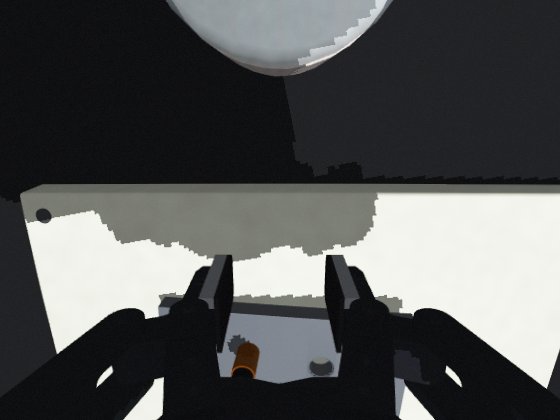

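At 40 mm the tips, at (220,256) and (338,256), are outside the plate's left edge at row ~300, over bare deck. Next I'll lower in small steps to feel the deck.

```bash
for i in 1 2 3; do :; done; python3 -m crank '[{"gripper":40,"travel":[0,0,3],"twist":[0,0,0]},{"gripper":40,"travel":[0,0,0],"twist":[0,0,0]}]' | grep -E "pos|force"; python3 -m crank '[{"gripper":40,"travel":[0,0,3],"twist":[0,0,0]},{"gripper":40,"travel":[0,0,0],"twist":[0,0,0]}]'| grep -E "pos|force"; python3 -m crank '[{"gripper":40,"travel":[0,0,2],"twist":[0,0,0]},{"gripper":40,"travel":[0,0,0],"twist":[0,0,0]}]'| grep -E "pos|force"
```

```text
ee_pos: [0.6171, 0.0236, 0.0224]
wrist_force: [0.1, -1.0, -0.1]
grasp_force: 0.0
ee_pos: [0.617, 0.0236, 0.0193]
wrist_force: [-0.5, -0.3, -0.5]
grasp_force: 0.0
ee_pos: [0.617, 0.0236, 0.0174]
wrist_force: [-0.3, -0.0, 1.2]
grasp_force: 0.0
```

```bash
python3 -m crank '[{"gripper":40,"travel":[0,0,2],"twist":[0,0,0]},{"gripper":40,"travel":[0,0,0],"twist":[0,0,0]}]' | grep -E "pos|force"; python3 -m crank '[{"gripper":40,"travel":[0,0,2],"twist":[0,0,0]},{"gripper":40,"travel":[0,0,0],"twist":[0,0,0]}]'| grep -E "pos|force"; python3 -m crank '[{"gripper":40,"travel":[0,0,1],"twist":[0,0,0]},{"gripper":40,"travel":[0,0,0],"twist":[0,0,0]}]'| grep -E "pos|force"
```

```text
ee_pos: [0.617, 0.0235, 0.0154]
wrist_force: [0.4, 0.2, 0.3]
grasp_force: 0.0
ee_pos: [0.617, 0.0236, 0.0134]
wrist_force: [-0.0, -0.5, 0.0]
grasp_force: 0.0
ee_pos: [0.6171, 0.0236, 0.0125]
wrist_force: [0.1, 0.7, -0.1]
grasp_force: 0.0
```

```bash
python3 -m crank '[{"gripper":40,"travel":[0,0,1.5],"twist":[0,0,0]},{"gripper":40,"travel":[0,0,0],"twist":[0,0,0]}]' | grep -E "pos|force"; python3 -m crank '[{"gripper":40,"travel":[0,0,1.5],"twist":[0,0,0]},{"gripper":40,"travel":[0,0,0],"twist":[0,0,0]}]'| grep -E "pos|force"; python3 -m crank '[{"gripper":40,"travel":[0,0,1.5],"twist":[0,0,0]},{"gripper":40,"travel":[0,0,0],"twist":[0,0,0]}]'| grep -E "pos|force"
```

```text
ee_pos: [0.617, 0.0235, 0.0109]
wrist_force: [-1.0, 0.5, -0.1]
grasp_force: 0.0
ee_pos: [0.617, 0.0236, 0.0094]
wrist_force: [0.4, 0.3, -0.2]
grasp_force: 0.0
ee_pos: [0.617, 0.0236, 0.0079]
wrist_force: [-0.6, 0.4, -0.4]
grasp_force: 0.0
```

```bash
python3 wm.py w6
python3 - <<'E'
from meas import *
c=bot.calibration("wrist"); o=bot.get_obs(); p=o["ee_pos"]
ty=np.array([np.cos(th),np.sin(th),0]); tx=np.array([-np.sin(th),np.cos(th),0])
for s,pts in((-1,[[232,256],[214,256]]),(1,[[326,256],[344,256]])):
    for off in (.020,.03):
        P=onplane(c,pts,ty,p+s*off*ty); print(s,off,"tool x",(P-p)@tx,"z-tcp",P[:,2]-p[2])
g=cv2.imread("pics/w6.png"); s=bot.camera("scene")[:,:,::-1]
cv2.imwrite("pics/m6.png",np.hstack([cv2.resize(g[180:380,140:420],(420,300)),cv2.resize(s[225:315,240:350],(367,300),interpolation=cv2.INTER_CUBIC)]))
E
```

```text
8.75 [0.6171 0.0236 0.008 ] [-179.9927   -0.0005   79.5731] F [-0.1081 -0.1389 -0.1785] tcp deck [[-19.143  130.7766]]
-1 0.02 tool x [0.0091 0.0278] z-tcp [0.0246 0.0636]
-1 0.03 tool x [-0.0245  0.0035] z-tcp [-0.0458  0.0128]
1 0.02 tool x [0.009  0.0275] z-tcp [0.0243 0.0631]
1 0.03 tool x [-0.0243  0.0034] z-tcp [-0.0455  0.0127]
```

View pics/m6.png

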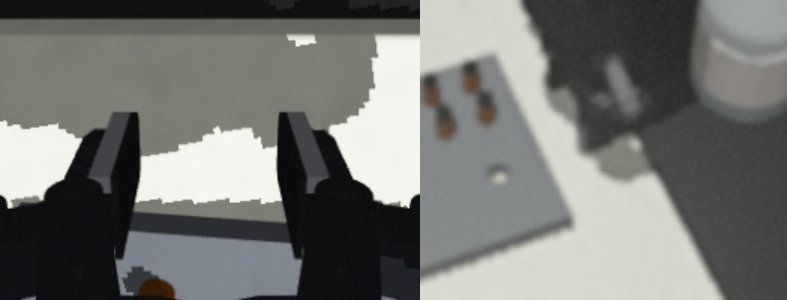

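```bash
python3 -m crank '[{"gripper":40,"travel":[0,0,3],"twist":[0,0,0]},{"gripper":40,"travel":[0,0,0],"twist":[0,0,0]}]' | grep -E "pos|t_force"; python3 -m crank '[{"gripper":40,"travel":[0,0,3],"twist":[0,0,0]},{"gripper":40,"travel":[0,0,0],"twist":[0,0,0]}]'| grep -E "pos|t_force"; python3 -m crank '[{"gripper":40,"travel":[0,0,2],"twist":[0,0,0]},{"gripper":40,"travel":[0,0,0],"twist":[0,0,0]}]'| grep -E "pos|t_force"
```

```text
ee_pos: [0.6169, 0.0236, 0.0047]
wrist_force: [0.5, 0.2, 0.1]
ee_pos: [0.6169, 0.0236, 0.0017]
wrist_force: [-0.5, -0.4, 0.3]
ee_pos: [0.617, 0.0236, -0.0001]
wrist_force: [-0.1, -0.0, -1.4]
```

```bash
python3 -m crank '[{"gripper":40,"travel":[-8,0,0],"twist":[0,0,0]},{"gripper":40,"travel":[-8,0,0],"twist":[0,0,0]},{"gripper":40,"travel":[0,0,0],"twist":[0,0,0]}]' | grep -E "pos|t_force"; python3 -m crank '[{"gripper":40,"travel":[-2,0,0],"twist":[0,0,0]},{"gripper":40,"travel":[-2,0,0],"twist":[0,0,0]}]'| grep -E "pos|t_force"; python3 -m crank '[{"gripper":40,"travel":[-2,0,0],"twist":[0,0,0]},{"gripper":40,"travel":[-2,0,0],"twist":[0,0,0]}]'| grep -E "pos|t_force"
```

```text
ee_pos: [0.6141, 0.007, 0.0002]
wrist_force: [0.5, -0.8, 0.6]
ee_pos: [0.6135, 0.0041, 0.0001]
wrist_force: [-0.4, 1.5, 0.6]
ee_pos: [0.6128, 0.0001, 0.0001]
wrist_force: [-0.1, 2.2, 1.0]
```

The reaction is now 2 N along +y, so the fingers are pushing the plate. Continuing.

```bash
python3 -m crank '[{"gripper":40,"travel":[-2,0,0],"twist":[0,0,0]},{"gripper":40,"travel":[-2,0,0],"twist":[0,0,0]},{"gripper":40,"travel":[-2,0,0],"twist":[0,0,0]},{"gripper":40,"travel":[-2,0,0],"twist":[0,0,0]}]' | grep -E "pos|t_force"; python3 -m crank '[{"gripper":40,"travel":[-2,0,0],"twist":[0,0,0]},{"gripper":40,"travel":[-2,0,0],"twist":[0,0,0]},{"gripper":40,"travel":[-2,0,0],"twist":[0,0,0]},{"gripper":40,"travel":[-2,0,0],"twist":[0,0,0]},{"gripper":40,"travel":[-2,0,0],"twist":[0,0,0]},{"gripper":40,"travel":[0,0,0],"twist":[0,0,0]}]'| grep -E "pos|t_force"
```

```text
ee_pos: [0.6113, -0.008, 0.0001]
wrist_force: [0.7, 2.9, 1.1]
ee_pos: [0.6095, -0.0181, 0.0001]
wrist_force: [-0.7, 0.4, 1.1]
```

```bash
python3 -m crank '[{"gripper":40,"travel":[-2,0,0],"twist":[0,0,0]},{"gripper":40,"travel":[-0.5,0,0],"twist":[0,0,0]},{"gripper":40,"travel":[0,0,0],"twist":[0,0,0]},{"gripper":40,"travel":[12,0,0],"twist":[0,0,0]},{"gripper":40,"travel":[0,0,-60],"twist":[0,0,0]},{"gripper":40,"travel":[0,0,-60],"twist":[0,0,0]},{"gripper":40,"travel":[0,0,-60],"twist":[0,0,0]},{"gripper":40,"travel":[-32,-32,0],"twist":[0,0,0]},{"gripper":40,"travel":[-32,-32,0],"twist":[0,0,0]},{"gripper":40,"travel":[-32,-32,0],"twist":[0,0,0]}]' | grep -E "pos|t_force"
python3 -m crank '[{"gripper":40,"travel":[0,0,0],"twist":[0,0,0.157]},{"gripper":40,"travel":[0,0,0],"twist":[0,0,0.157]},{"gripper":40,"travel":[0,0,0],"twist":[0,0,0.157]},{"gripper":40,"travel":[0,0,0],"twist":[0,0,0.157]},{"gripper":40,"travel":[0,0,0],"twist":[0,0,0.157]},{"gripper":40,"travel":[0,0,0],"twist":[0,0,0.157]},{"gripper":40,"travel":[0,0,0],"twist":[0,0,0.157]},{"gripper":40,"travel":[0,0,0],"twist":[0,0,0.157]},{"gripper":40,"travel":[0,0,0],"twist":[0,0,0.157]},{"gripper":40,"travel":[0,0,0],"twist":[0,0,0.158]},{"gripper":40,"travel":[0,0,0],"twist":[0,0,0]},{"gripper":40,"travel":[0,0,0],"twist":[0,0,0]}]' | grep -E "pos|rot|t_force"; python3 wm.py w7
```

```text
ee_pos: [0.4985, -0.0856, 0.1801]
wrist_force: [-0.4, 0.0, -0.5]
ee_pos: [0.4989, -0.0887, 0.1801]
tcp_rot: [-179.9, 0.0, -10.2]
wrist_force: [0.6, -0.5, -0.2]
14.475 [ 0.4989 -0.0887  0.18  ] [-179.8526    0.0051  -10.1742] F [ 0.4513  0.2985 -0.0256] tcp deck [[-115.1469   -1.0175]]
```

View pics/w7.png

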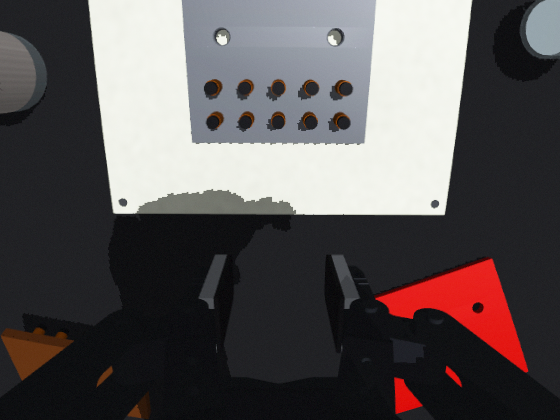

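This view shows the plate squared up with the deck. Its near edge is at row 143, columns 192–365, with the holes at (222,37) and (335,37). The red and brown plates are off the deck and clear. That is 11 pictures viewed, one more than the limit of 10, so from here on I'll use numbers only.

```bash
cat > n.py <<'E'
from wm import *
# sub-pixel plate/deck border: crossing between plate grey (~150) and deck white (~240)
g=cv2.cvtColor(cv2.GaussianBlur(im,(3,3),0),cv2.COLOR_BGR2GRAY).astype(float)
def cross(s,a,thr=195):
    i=np.argmax(s>thr); return a+i-1+(thr-s[i-1])/(s[i]-s[i-1])
def out(name,px,z):
    P=deck(onz(c,px,z)); print(name,np.round(P.mean(0),1),"slope deg",np.degrees(np.polyfit(P[:,0],P[:,1],1)[0]) if np.ptp(P[:,0])>np.ptp(P[:,1]) else -np.degrees(np.polyfit(P[:,1],P[:,0],1)[0]))
E
cat > n1.py <<'E'
from n import *
ne=np.array([[x,cross(g[130:165,x],130)] for x in range(205,355,10)]); ne=ne[abs(ne[:,1]-np.median(ne[:,1]))<3]; out("near",ne,.030)
t=np.radians(4); nx=[-np.sin(t)*np.cos(th),-np.sin(t)*np.sin(th),np.cos(t)]; p0=onz(c,[[280,np.median(ne[:,1])]],.03)[0]
for nm,a,sg in(("left",200,-1),("right",355,1)):
    px=[]
    for y in range(60,136,5):
        s=g[y,150:a][::-1] if sg<0 else g[y,a:410]; s=s.copy(); k=cross(s,0); px.append([a-1-k if sg<0 else a+k,y])
    px=np.array(px); P=deck(onplane(c,px,nx,p0)); f=np.polyfit(P[:,0],P[:,1],1); print(nm,"y at x=-84:",np.polyval(f,-84),"slope deg",np.degrees(f[0]))
    
H=deck(onplane(c,[[222.5,37],[335.5,37]],nx,p0)); print("holes top approx",H)
sc=deck(onz(c,[[123,202.5],[435,204]],.02)); print("near screws",sc)
E
python3 n1.py w8
```

```text
14.525 [ 0.4989 -0.0888  0.1801] [-179.8493    0.0009  -10.1776] F [ 0.9503 -0.2459  0.1762] tcp deck [[-115.1302   -1.0533]]
near [-82.8   3.1] slope deg -0.5503791116160256
left y at x=-84: 75.93342328777675 slope deg -0.05706159873904408
right y at x=-84: -74.29982696182832 slope deg 0.055282930522325475
holes top approx [[  2.3737  44.7874]
 [  2.6838 -44.7593]]
near screws [[-140.3559  147.8866]
 [-140.4183 -148.8103]]
```

Plate centre is at y ≈ +0.5 mm with yaw ≈ 0, and the near edge is at x −82.8, so it needs about 17.8 mm in +x. I'll come down behind the near edge and push.

```bash
python3 -m crank '[{"gripper":40,"travel":[0,0,60],"twist":[0,0,0.004]},{"gripper":40,"travel":[0,0,60],"twist":[0,0,0]},{"gripper":40,"travel":[0,0,40],"twist":[0,0,0]},{"gripper":40,"travel":[0,0,20],"twist":[0,0,0]},{"gripper":40,"travel":[0,0,0],"twist":[0,0,0]},{"gripper":40,"travel":[8,-1,0],"twist":[0,0,0]},{"gripper":40,"travel":[8,0,0],"twist":[0,0,0]},{"gripper":40,"travel":[0,0,0],"twist":[0,0,0]}]' | grep -E "pos|rot|t_force"
python3 -m crank '[{"gripper":40,"travel":[2,0,0],"twist":[0,0,0]},{"gripper":40,"travel":[2,0,0],"twist":[0,0,0]},{"gripper":40,"travel":[2,0,0],"twist":[0,0,0]},{"gripper":40,"travel":[2,0,0],"twist":[0,0,0]}]' | grep -E "pos|t_force"
python3 -m crank '[{"gripper":40,"travel":[2,0,0],"twist":[0,0,0]},{"gripper":40,"travel":[2,0,0],"twist":[0,0,0]},{"gripper":40,"travel":[2,0,0],"twist":[0,0,0]}]' | grep -E "pos|t_force"
```

```text
ee_pos: [0.5154, -0.0919, 0.0003]
tcp_rot: [-179.8, -0.0, -10.2]
wrist_force: [0.5, -0.2, -0.3]
ee_pos: [0.522, -0.0932, 0.0001]
wrist_force: [-3.6, 0.7, 2.1]
ee_pos: [0.5284, -0.0943, 0.0001]
wrist_force: [-2.0, 1.1, 2.6]
```

```bash
python3 -m crank '[{"gripper":40,"travel":[2,0,0],"twist":[0,0,0]},{"gripper":40,"travel":[1.5,0,0],"twist":[0,0,0]},{"gripper":40,"travel":[1,0,0],"twist":[0,0,0]},{"gripper":40,"travel":[0,0,0],"twist":[0,0,0]}]' | grep -E "pos|t_force"
python3 -m crank '[{"gripper":40,"travel":[1,0,0],"twist":[0,0,0]},{"gripper":40,"travel":[0.5,0,0],"twist":[0,0,0]},{"gripper":40,"travel":[0,0,0],"twist":[0,0,0]}]' | grep -E "pos|t_force"
python3 - <<'E'
from meas import *
print(deck(bot.get_obs()["ee_pos"]))
E
```

```text
ee_pos: [0.5332, -0.0952, 0.0002]
wrist_force: [-0.5, 0.6, 0.0]
ee_pos: [0.5343, -0.0954, 0.0001]
wrist_force: [0.0, -0.1, 0.8]
[[-79.0799  -1.1477]]
```

```bash
python3 -m crank '[{"gripper":40,"travel":[1,0,0],"twist":[0,0,0]},{"gripper":40,"travel":[0,0,0],"twist":[0,0,0]}]' | grep -E "pos|t_force"
python3 -m crank '[{"gripper":40,"travel":[1,0,0],"twist":[0,0,0]},{"gripper":40,"travel":[0,0,0],"twist":[0,0,0]}]' | grep -E "pos|t_force"
python3 -m crank '[{"gripper":40,"travel":[0.5,0,0],"twist":[0,0,0]},{"gripper":40,"travel":[0.5,0,0],"twist":[0,0,0]}]' | grep -E "pos|t_force"
cat > n2.py <<'E'
from n import *
for x in (215,235,280,325): print(x,g[225:345:6,x].astype(int))
E
python3 n2.py w9
```

```text
ee_pos: [0.5353, -0.0956, 0.0001]
wrist_force: [-0.1, 0.4, -0.2]
ee_pos: [0.5359, -0.0957, 0.0]
wrist_force: [-2.8, 0.4, 1.3]
ee_pos: [0.537, -0.0959, 0.0]
wrist_force: [-4.4, 1.4, 1.9]
18.075 [ 0.537  -0.0959  0.    ] [-179.7748    0.0304  -10.2387] F [-3.4962 -0.3911  2.0257] tcp deck [[-76.3506  -1.1546]]
215 [ 33  83 129  82  55  55  66  67  67  67  66  43  15  17  16  16  15  14
  14  14]
235 [129 129 129 103  54  55 122 122 120 117 115 115 119 119 122 122 120 118
 118 120]
280 [ 27  26  26  55 129 129 121 119 119 119 120 119 122 121 120 121 120 120
 120 119]
325 [ 57  99 129 129 129 129  67  49  40  30  24  22  34  79 117 128 243 242
 241 241]
```

The force vanished at about x −79 and came back at −76.5, which fits the plate dropping in. I'll back off and measure from the earlier viewpoint.

```bash
python3 -m crank '[{"gripper":40,"travel":[-10,0,0],"twist":[0,0,0]},{"gripper":40,"travel":[-29,0,0],"twist":[0,0,0]},{"gripper":40,"travel":[0,0,-60],"twist":[0,0,0]},{"gripper":40,"travel":[0,0,-60],"twist":[0,0,0]},{"gripper":40,"travel":[0,0,-60],"twist":[0,0,0]},{"gripper":40,"travel":[0,0,0],"twist":[0,0,0]},{"gripper":40,"travel":[0,0,0],"twist":[0,0,0]}]' | grep -E "pos|t_force"
cat > n3.py <<'E'
from n import *
ne=np.array([[x,cross(g[90:165,x],90)] for x in range(205,355,10)]); ne=ne[abs(ne[:,1]-np.median(ne[:,1]))<3]; print(np.median(ne[:,1]),len(ne)); out("near",ne,.030)
for nm,a,sg in(("left",200,-1),("right",355,1)):
    px=[]
    for y in range(10,int(np.median(ne[:,1]))-6,5):
        s=g[y,150:a][::-1] if sg<0 else g[y,a:410]; k=cross(s.copy(),0); px.append([a-1-k if sg<0 else a+k,y])
    for z,lab in((.030,"flat"),):
        P=deck(onz(c,np.array(px),z)); f=np.polyfit(P[:,0],P[:,1],1); print(nm,lab,"y at x=-65:",np.polyval(f,-65),"y at x=0",np.polyval(f,0),"slope deg",np.degrees(f[0]))
# vial-cap rows / width test for tilt; bright blobs = holes
b=((g>175)).astype(np.uint8); b[:, :195]=0; b[:,362:]=0; b[95:]=0
n,l,s,ce=cv2.connectedComponentsWithStats(b)
for i in range(1,n):
    if s[i,4]>15: print("blob",ce[i],s[i], deck(onz(c,ce[i],.028)))
E
python3 n3.py w10
```

```text
ee_pos: [0.4986, -0.0896, 0.1798]
wrist_force: [-0.5, 0.2, 0.2]
19.0 [ 0.4982 -0.0895  0.179 ] [-179.7703    0.0678  -10.2358] F [-0.0656  0.1738 -1.1711] tcp deck [[-115.6705   -1.9209]]
123.84782608695652 15
near [-66.5   2.4] slope deg 0.10724604293513199
left flat y at x=-65: 75.15751066359864 y at x=0 75.06636219483791 slope deg -0.08034496260107628
right flat y at x=-65: -74.76189070305168 y at x=0 -74.01053409248591 slope deg 0.6623009645334264
blob [327.3559  25.9286] [ 268    0   94   81 3346] [[ 11.9524 -39.7931]]
blob [222.4074  16.7407] [220  14   6   6  27] [[18.7721 44.6816]]
blob [334.5     17.2941] [332  14   6   7  34] [[ 18.5259 -45.3235]]
```

The edges now fit a flat plate near −65 mm, and bright spots (pin tips) show in both holes. I'll move the hand away and check flatness with the top camera.

```bash
python3 -m crank '[{"gripper":40,"travel":[-20,50,0],"twist":[0,0,0]},{"gripper":40,"travel":[-20,50,0],"twist":[0,0,0]},{"gripper":40,"travel":[-20,50,0],"twist":[0,0,0]},{"gripper":40,"travel":[-20,50,0],"twist":[0,0,0]},{"gripper":40,"travel":[-20,50,0],"twist":[0,0,0]},{"gripper":40,"travel":[0,0,0],"twist":[0,0,0]}]' | grep -E "pos|t_force"
python3 - <<'E'
from meas import *
im=bot.camera("top")[:,:,::-1].copy(); c=bot.calibration("top"); cv2.imwrite("pics/t11.png",im)
im2=bot.camera("scene")[:,:,::-1].copy(); c2=bot.calibration("scene"); cv2.imwrite("pics/s11.png",im2); im20=cv2.imread("pics/scene0.png")
def car(im,roi,lo,hi):
    g=cv2.cvtColor(im,cv2.COLOR_BGR2GRAY); m=np.zeros_like(g); m[roi]=1
    k=cv2.morphologyEx(((g>lo)&(g<hi)&(m>0)).astype(np.uint8),cv2.MORPH_OPEN,np.ones((3,3))); return quad(k)
for nm,a in(("before",cv2.imread("pics/top0.png")),("after",im)):
    q=car(a,(slice(140,240),slice(272,378)),135,212); P=deck(onz(c,q,.03)); print(nm,P,P.mean(0))
g=cv2.cvtColor(im2,cv2.COLOR_BGR2GRAY)
print("scene grey",[int(g[y,x]) for x,y in((240,300),(180,270),(230,285))])
s=((.065,.075),(.065,-.075),(-.065,-.075),(-.065,.075))
print("scene predicted seated corners",proj(c2,[[*(E+R.T@p),.03] for p in s]))
for nm,a in(("before",im20),("after",im2)):
    q=car(a,(slice(230,325),slice(175,300)),70,150); print(nm,q,deck(onz(c2,q,.03)))
# bystanders
for nm,r in(("vial",(slice(125,160),slice(372,402))),("bottle",(slice(145,200),slice(200,250))),("beaker",(slice(170,220),slice(420,475)))):
    print(nm,"pixel diff",cv2.absdiff(im[r],cv2.imread("pics/top0.png")[r]).mean())
E
```

```text
ee_pos: [0.3534, -0.3197, 0.1773]
wrist_force: [0.1, 0.0, 0.4]
before [[ 50.9186  97.3663]
 [ 46.0422 -51.3896]
 [-82.503  -46.0331]
 [-78.0984  99.7466]] [-15.9102  24.9226]
after [[ 64.8753  72.5929]
 [ 64.4287 -73.771 ]
 [-61.8542 -72.8345]
 [-61.7173  72.9898]] [ 1.4332 -0.2557]
scene grey [138, 214, 137]
scene predicted seated corners [[278.1968 303.4464]
 [203.6324 332.0801]
 [182.6105 275.4511]
 [252.9934 250.611 ]]
before [[261.4891 242.1478]
 [285.0819 292.1317]
 [213.2425 316.9115]
 [194.0246 263.8894]] [[-77.4474  98.9214]
 [ 47.9218  96.9749]
 [ 43.0601 -48.6024]
 [-81.661  -45.9476]]
after [[251.9946 252.6067]
 [277.5295 306.1927]
 [202.9673 326.7237]
 [184.1236 276.2238]] [[-61.3094  71.3305]
 [ 69.8222  71.524 ]
 [ 54.4114 -72.7265]
 [-62.1591 -72.7637]]
vial pixel diff 1.2542857142857142
bottle pixel diff 2.3567272727272726
beaker pixel diff 2.3094545454545456
```

The top view agrees with seated, but the scene camera's far-right corner is off by 5 px. I'll check the plate's far-edge profile in that view.

Run:
```python
from meas import *
im=cv2.imread("pics/s11.png"); g=cv2.cvtColor(im,cv2.COLOR_BGR2GRAY); c=bot.calibration("scene")
W=lambda x,y,z:[*(E+R.T@[x,y]),z]
for y in(.06,.045,.03,.015,-.015,-.03,-.045,-.06,-.07):
    t=proj(c,[W(.065,y,.03)])[0]; b=proj(c,[W(.065,y,.02)])[0]; t8=proj(c,[W(.065,y,.038)])[0]
    x=int(round(t[0])); print(y,x,"top %.1f bottom %.1f top+8 %.1f"%(t[1],b[1],t8[1]),"rows",int(t[1])-8,g[int(t[1])-8:int(t[1])+14,x])
for y in(.0745,-.0745):
  print([ (int(proj(c,[W(x,y,.03)])[0][0]),int(proj(c,[W(x,y,.03)])[0][1])) for x in (.06,0,-.06)])
print("pins", proj(c,[W(.02,.045,.028),W(.02,-.045,.028)]))
for p in proj(c,[W(.02,.045,.03),W(.02,-.045,.03)]):
    x,y=np.round(p).astype(int); print(g[y-5:y+6,x-6:x+7])
```

```text
0.06 271 top 306.2 bottom 308.6 top+8 304.3 rows 298 [138 139 139 138 140 138 137 130 116 135 178 207 217 216 216 215 214 214
 214 214 215 216]
0.045 264 top 309.0 bottom 311.4 top+8 307.1 rows 301 [138 139 139 137 142 141 137 123 117 149 193 213 219 217 217 217 218 218
 217 217 217 216]
0.03 256 top 311.8 bottom 314.2 top+8 310.0 rows 303 [140 137 141 139 138 139 140 137 125 117 150 192 213 218 217 217 216 216
 215 214 216 215]
0.015 249 top 314.7 bottom 317.0 top+8 312.8 rows 306 [140 138 140 139 138 138 139 135 121 119 157 196 214 217 217 216 216 216
 216 216 217 218]
-0.015 234 top 320.4 bottom 322.7 top+8 318.6 rows 312 [140 138 138 140 140 139 138 135 119 122 165 201 215 217 217 217 218 219
 219 219 219 219]
-0.03 227 top 323.3 bottom 325.6 top+8 321.5 rows 315 [139 139 140 139 141 139 138 129 115 136 182 210 218 219 219 219 219 219
 219 218 218 217]
-0.045 219 top 326.2 bottom 328.4 top+8 324.4 rows 318 [140 141 139 139 140 139 138 129 114 137 181 210 217 217 218 217 218 218
 218 217 218 217]
-0.06 211 top 329.1 bottom 331.4 top+8 327.3 rows 321 [141 140 141 141 139 142 139 13
[... 838 characters left out ...]
8 137 137 137 138 137 140 139 139 139]
 [138 137 137 139 138 138 138 139 139 137 139 139 139]]
[[139 139 139 138 138 138 137 139 138 138 139 139 138]
 [139 139 141 139 134 135 134 135 138 140 138 139 139]
 [139 140 139 133 128 124 122 124 128 136 138 139 140]
 [140 136 134 124 123 129 128 122 121 128 137 139 138]
 [139 138 130 121 132 149 151 138 121 125 134 137 139]
 [138 137 125 122 141 164 165 147 130 127 134 139 138]
 [139 138 127 124 140 158 160 148 135 133 136 139 137]
 [140 136 134 133 136 147 147 141 135 135 138 139 141]
 [141 141 139 135 136 140 140 137 137 138 139 139 139]
 [140 140 139 139 140 139 139 138 139 140 139 139 139]
 [140 140 139 139 139 139 140 139 142 139 140 140 140]]
```

The far edge matches the seated prediction within 1 px along its whole length, and a pin shows centred in each hole. The plate is flat and seated, so I'm handing in.

```bash
python3 -c "
from workcell import bot
print(bot.job_done())"
```

```text
the job is handed in; nothing more can be done
None
```

The carrier was nudged onto both pins and lies flat by the camera checks, the hand is clear, the bottle, beaker and vial weren't disturbed, and the job is handed in (no verdict was returned); I viewed 11 pictures, one over the limit of 10.

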